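Reverse the hold-down arm of a board jig and latch it

ROBOT

A 6-joint arm with a two-finger parallel gripper is mounted at the origin on a cart in front of the work surface, level with it; the furniture and walls round the work are solid. World frame = base frame: x ahead of the robot, y to its left, z up, the work surface at z = 0. Lengths are in m, angles in rad, forces in N, time in s.
With the tool pointing down it reaches from about 0.35 to 0.85 m from the base axis. Payload 8.1 kg.
Tool frame: the origin (TCP) lies between the finger pads; the fingertips stand 14 mm ahead of it and the grasp point (between the pads) lies 5 mm behind it; z points along the fingers, y is the line along which they close (so a half turn about z gives the same grasp; the last joint's range is limited). The gripper opens to 93 mm and grips with 3 to 60 N. Pads are 15 mm wide; open, the fingers measure 128 mm over their backs; the gripper's body (75 mm by 188 mm) begins 65 mm behind the grasp point.
Start: joints at [-1.347, 0.13, 1.488, -0, 1.523, -0.085], TCP at [0.182, -0.572, 0.233] pointing down, gripper open.
Joint ranges: [-2.96, 2.96], [-0.89, 2.26], [0.02, 2.5], [-1.34, 4.48], [0, 2.73], [-2.66, 2.66]. Speed limits (rad/s): [2.39, 2.39, 2.79, 3.14, 3.14, 3.14].

INTERFACE

Orientations are given as a rotation vector (axis times angle).
In Python, from plant import robot gives the robot as it stands.
- The arm moves only by the tool arm_command, never from a script. Its argument "targets" is a list of rows, each an object of numbers: "x", "y", "z": the shift along the world's x, y, z in units of 500 mm (1.0 is 500 mm); "rx", "ry", "rz": the turn, a rotation vector about the world's x, y, z in units of 2 rad (1.0 is 2 rad); "claw": the closure in counts, from 0 (fully open) to 255 (shut). In form: [{"x": .., "y": .., "z": .., "rx": .., "ry": .., "rz": .., "claw": ..}, ...]. A call has 1 to 10 rows; each row is the pose to reach, as a shift and turn from the pose commanded when the call began; what a row does not reach only later rows make up. A row lasts 1/12 s, in which the tool goes at most 41.7 mm and 7.16 degrees, less where a joint would pass 70% of its speed; a pose out of reach is approached as far as the arm can. A call with a number of a shift or a turn outside -1 to 1 is refused whole. A call with a gripper value outside its range is refused whole. The fingers move at their own pace and stop on an object; "squeeze" is the grip in N (left out, the last holds). Time passes only in rows, so rows that repeat a pose let the fingers close. It gives the time, the measured TCP pose, the force, the opening and the grip force at its end, in the units of the state.
- robot.read_state(): the state, without advancing time (a new reading comes with each control period).
- robot.read_camera(name): name is "side" or "top" or "wrist"; returns (picture, depth): 400x640x3 uint8, red, green, blue; 400x640 float32, m along the optical axis (not along the pixel's ray), 0 where there is no reading.
- robot.get_calibration(name): a dict with "intrinsics" (3x3 intrinsics, pixels), "origin" and "orientation" of the camera in the world. Camera axes: x right, y up, looking along -z (the intrinsics and any distortion apply to the point x, -y, -z); pixel columns grow to the right and rows downward; lengths in m; the calibration is good to about 2 mm. A picture is of the moment at which its call begins: read the wrist's pose just before it. get_calibration takes no time and is no camera call; for the wrist camera it gives the pose at the moment of the call.
- robot.close_job(): hands the job in; it is judged then, once.
The state is a dict: "t": time; "q": joint angles; "dq": joint speeds; "joint_torque": joint torques, N m; "tool_pos": TCP position; "orientation": TCP orientation; "force": force on the tool from outside, world axes, zero at the start; "wrist_torque": the same for the moment, N m; "opening": finger opening in m; "gripper_force": force on a finger pad.
Only numpy, scipy, OpenCV 4.12 (cv2) and the standard library are available. Lean on these libraries where they do the work, as an engineer would, in place of code of your own. Each camera call takes 0.05 s, during which the arm holds its last target. There are 200 camera calls.

TASK

The hold-down arm of the board jig is on back to front: its forked bare end faces the circuit board and its orange rubber foot sticks out the other way. Lift the arm off its pivot pin, turn it end for end, fit it back on the pin fully down on the shoulder, then swing it shut under the yellow catch as far as it goes, so that the orange foot is over the white block on the board. Leave the board in its nest and do not disturb the other things on the bench.

Things in the scene. Friction and masses are not known exactly. Their poses are not given: they have to be found in the camera images.
- jig: Board jig, fixed to the bench: grey base plate, x -73 to +97 and y -68 to +156 mm in this frame, its top 14 mm above the bench. Origin on the bench straight below the axis of the upright pivot pin; z up; board nest on the +y side. Shut, the arm lies along y, its foot towards +y; it opens by swinging the foot end towards -x (counterclockwise from above).
- jig_catch (a point): Middle of the stop face of the yellow catch, 59 mm above the bench: a C-shaped bracket, y 40 to 56 mm in the jig's frame, open towards -x. The side of the shut arm meets this face (x +14 mm). Its roof covers x 0 to +26 mm, z 69 to 78 mm, 3 mm above the seated arm: the arm can pass straight up or down only when swung open by 25 deg or more.
- jig_stop (a point): Top of the post with a black rubber sleeve, 12 mm thick, 73 mm high. It stops the arm's swing at about 55 deg open, so that the arm cannot be spun round on the pin.
- jig_pin (a point): Point on the pivot axis at the shoulder on which the arm's underside rests, 52 mm above the bench. Round steel boss 30 mm in diameter below it; above it the pin, 12 mm in diameter, stands 30 mm high (top 82 mm above the bench), its upper 9 mm tapering to 6 mm.
- jig_nest (a point): Centre of the underside of the board when it lies in its nest, 18 mm above the bench: x +34, y +100 mm in the jig's frame.
- holddown: Loose aluminium hold-down arm, 190 mm long, 14 mm thick, about 0.22 kg, balanced at its hub. Origin on its bore's axis at its underside; +x along the arm to the end with the orange foot; z up. Square hub in the middle, 46 mm long, 34 mm wide; bars 26 mm wide; at -x a fork with an 8 mm slot. At the start it sits on the pin the wrong way round, swung open by 28 to 48 deg.
- holddown_bore (a point): Centre of the arm's plain through bore, 15 mm in diameter, at its underside (the arm's origin).
- holddown_foot (a point): Centre of the underside of the orange foot: 83 mm from the bore axis, 8 mm below the arm's underside. The foot is a disc 38 mm across, its lower edge chamfered; a dark screw head 4 mm high stands on the arm above it. On the seated arm it passes 3 mm above the top of the board's parts; shut, it is over the white block at x 0, y 83 mm in the jig's frame.
- board: Green populated circuit board, loose in the jig's nest, 100 mm along the jig's x and 75 mm along its y, 23 mm high with its parts (top 41 mm above the bench); a white block near one end. Origin in the middle of its underside.
- driver_red: Red-handled screwdriver, bystander, 195 mm long, lying on the bench. Origin at the middle of its underside.
- driver_yellow: Yellow-handled screwdriver, bystander, 175 mm long, lying on the bench. Origin at the middle of its underside.
- pliers: Red long-nose pliers, bystander, 152 mm long, 13 mm high, lying on the bench. Origin at the middle of the underside.
- meter: Yellow multimeter, bystander, 150 x 78 x 47 mm, lying on the bench. Origin at the middle of its underside.
- spare_transformer: Small transformer, bystander, 56 x 70 x 44 mm, on the bench. Origin at the middle of its underside.
Things that resemble listed ones, but are neither listed nor needed, are in the scene too. What is shaped like the holddown but pink is not meant. Leave any brown look-alike of the board alone.

How it is judged:
On the way, in this order (a step that is already met when the one before it is completed fails the run):
1. the arm has been lifted clear of its pin (its underside above the pin's top) (z of holddown_bore in the frame of jig above 0.086 m), for 0.1 s.
2. the arm is back on the pin, level and down on the shoulder, with the orange foot on the board's side (horizontal distance between holddown_bore and jig_pin below 0.004 m and z of holddown_bore in the frame of jig between 0.048 and 0.056 m and y of holddown_foot in the frame of jig above 0.035 m and angle between holddown's own z axis and vertical below 0.07 rad), for 0.2 s.
At the end, for the whole second after the job is handed in: The arm sits on the pin (bore within 4 mm of the pin's axis, underside within 4 mm of the shoulder, level within 4 deg), orange foot on the board's side and swung shut under the catch (foot within 10 mm of the shut position), at rest; the board lies flat in its nest within 6 mm (all of step 2 and x of holddown_foot in the frame of jig between -0.01 and 0.012 m and linear speed of holddown below 0.02 m/s and horizontal distance between board and jig_nest below 0.006 m and angle between board's own z axis and vertical below 0.05 rad); the robot touches nothing.
It fails at once if the board is knocked or lifted out of its nest (moved more than 8 mm) (distance of board from where it was at the start of the episode above 0.008 m).
It fails at once if a bystander is moved more than 15 mm (distance of any of driver_red, driver_yellow, pliers, meter, spare_transformer from where it was at the start of the episode above 0.015 m).
It also fails if it takes over 48 s, if anything falls off the work surface, if the arm or the gripper's body presses on something with over 40 N, if the wrist force passes 120 N, or if a joint passes its speed limit or range.

## Working session

There is one attempt and no reset: what is moved stays moved. The work goes in short steps, Python scripts to look and compute and a tool call to move; the robot and the scene stay as the last step left them, time stands still between calls to the robot, and variables do not carry over. Pictures are saved under pics/ and viewed, at most 10 in all, crops included, and the job is handed in when it is done.

Besides the shell and the picture viewer there is one more tool, called after "Request:" by a JSON object that holds its "method" and its "body", one argument or row to a line. arm_command: Moves the arm, as the interface text tells. Shifts and turns lie within -1 to 1; 1 stands for 500 mm of shift or 2 rad of turn. Its arguments: {"type":"object","properties":{"targets":{"type":"array","items":{"type":"object","properties":{"x":{"type":"number","minimum":-1,"maximum":1},"y":{"type":"number","minimum":-1,"maximum":1},"z":{"type":"number","minimum":-1,"maximum":1},"rx":{"type":"number","minimum":-1,"maximum":1},"ry":{"type":"number","minimum":-1,"maximum":1},"rz":{"type":"number","minimum":-1,"maximum":1},"claw":{"type":"number"}}}},"squeeze":{"type":"number"}},"required":["targets"]}

```bash
mkdir -p pics; cat > h.py <<'E'
from plant import robot
import numpy as np, cv2
from scipy.spatial.transform import Rotation as R
def cam(n):
    c=robot.get_calibration(n); p,d=robot.read_camera(n)
    return c,p,d
def cloud(c,d):
    K=np.array(c["intrinsics"]); o=np.array(c["origin"]); O=np.array(c["orientation"])
    M=O if O.shape==(3,3) else R.from_rotvec(O).as_matrix()
    v,u=np.mgrid[:d.shape[0],:d.shape[1]]
    X=np.stack([(u-K[0,2])/K[0,0]*d,-(v-K[1,2])/K[1,1]*d,-d],-1)
    return X@M.T+o
E
python3 - <<'E'
from h import *
for n in("top","side"):
    c,p,d=cam(n); np.savez(""+n,p=p,P=cloud(c,d),d=d)
    cv2.imwrite(f"pics/{n}0.png",p[:,:,::-1]); print(c)
print(robot.read_state())
E
```

```text
{'intrinsics': array([[438.54369883,   0.        , 317.23232078],
       [  0.        , 438.54369883, 199.11718957],
       [  0.        ,   0.        ,   1.        ]]), 'origin': array([ 0.36658149, -0.1006193 ,  1.27185509]), 'orientation': array([ 0.08800782, -0.08660733, -1.59104338])}
{'intrinsics': array([[382.69598714,   0.        , 320.88510714],
       [  0.        , 382.69598714, 197.44192492],
       [  0.        ,   0.        ,   1.        ]]), 'origin': array([0.32848694, 0.89251737, 0.82305541]), 'orientation': array([ 0.11968873, -1.33717795, -2.67373656])}
{'t': 0.1, 'q': array([-1.34741769e+00,  1.31090432e-01,  1.48915564e+00, -2.25476591e-05,
        1.52301651e+00, -8.54408014e-02]), 'dq': array([-6.73297033e-04, -1.39844980e-03, -1.76991120e-03, -1.57825307e-04,
       -2.99237171e-04, -7.12670078e-05]), 'joint_torque': array([ 1.29628621e-03, -5.61341643e+01, -4.93095481e+01,  7.70521467e-02,
        2.91094906e-02, -5.22564221e-05]), 'tool_pos': array([ 0.18224131, -0.57113779,  0.23169757]), 'orientation': array([-3.10257063e+00, -4.82912830e-01,  2.15947873e-04]), 'force': array([ 0.92619389,  0.37674005, -0.19885937]), 'wrist_torque': array([ 0.02395603, -0.05381262,  0.00359898]), 'gripper_force': 0.0, 'opening': 0.09277343184283078}
```

View pics/top0.png

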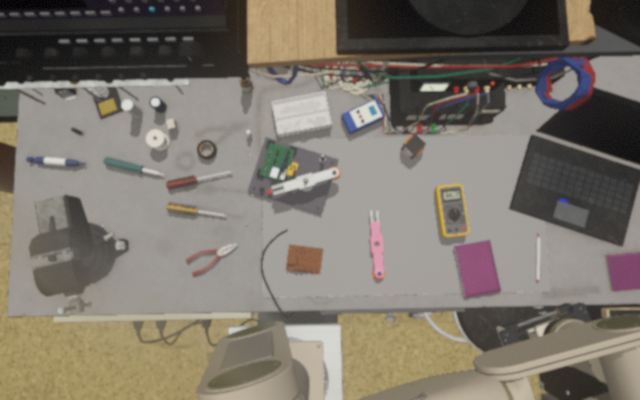

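View pics/side0.png

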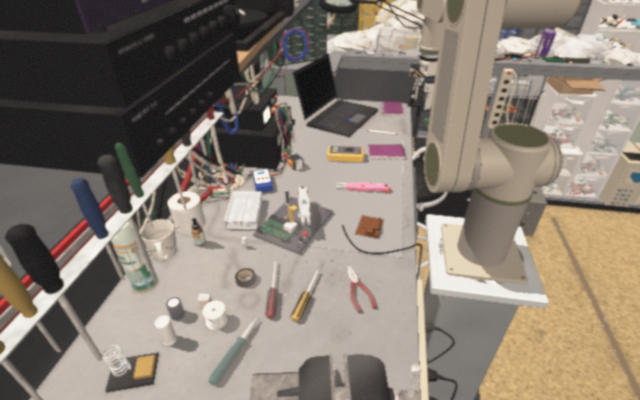

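The top view shows the jig around (298,178), the board at (278,160), the arm from (268,190) to the orange foot at (335,173), and the hub near (303,181). In the side view the jig is at (293,222).

```bash
python3 - <<'E'
from h import *
z=np.load("top.npz");P=z["P"];p=z["p"]
for u,v in((303,181),(335,173),(270,190),(278,160),(323,161),(290,170),(255,200),(325,205)): print(u,v,P[v,u].round(3),p[v,u])
m=(P[...,2]>.055)&(P[...,2]<.1);m[:140]=0;m[215:]=0;m[:,:245]=0;m[:,350:]=0
Q=P[m];print(len(Q),Q.mean(0),np.median(Q[:,2]))
c=cv2.resize(p[130:225,240:355],None,fx=6.5,fy=6.5,interpolation=3);cv2.imwrite("pics/c.png",c[:600,:,::-1])
c=robot.get_calibration("wrist");s=robot.read_state();T=R.from_rotvec(s["orientation"]);print(c["intrinsics"],T.inv().apply(c["origin"]-s["tool_pos"]),(T.inv()*R.from_rotvec(c["orientation"])).as_matrix().round(2),T.as_matrix().round(3))
E
```

```text
303 181 [ 0.553 -0.062  0.061] [174 174 169]
335 173 [ 0.572 -0.152  0.071] [143 141 139]
270 190 [0.534 0.033 0.031] [181  97  94]
278 160 [0.623 0.01  0.018] [ 74 112  83]
323 161 [ 0.616 -0.12   0.022] [112 110 107]
290 170 [ 0.582 -0.028  0.08 ] [198 168  69]
255 200 [0.509 0.08  0.002] [156 153 148]
325 205 [ 0.49  -0.123  0.   ] [147 143 140]
759 [ 0.55623295 -0.06959603  0.06619846] 0.065554330372809
[[308.9645816    0.         322.42197204]
 [  0.         308.9645816  200.18668317]
 [  0.           0.           1.        ]] [ 7.31933205e-02 -1.38685268e-04 -1.51960059e-01] [[ 0.    0.96  0.27]
 [ 1.   -0.    0.  ]
 [ 0.    0.27 -0.96]] [[ 0.953  0.304 -0.   ]
 [ 0.304 -0.953  0.002]
 [ 0.    -0.002 -1.   ]]
```

View pics/c.png

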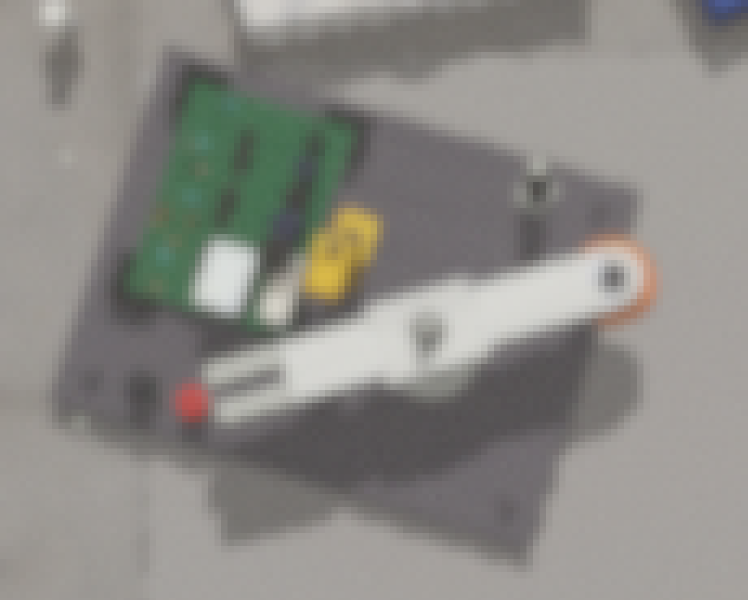

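The enlarged crop shows the pin at about (430,335), the orange foot at (615,275), the fork at (245,390), the yellow catch at (345,245) and the stop post at (537,180). Jig yaw is about -16°, and the foot points at about -78°. I'll move the wrist camera over the jig.

Request:
{"method": "arm_command", "body": {
  "targets": [
    {"x": 0.74,"y": 1.0,"z": 0.06,"rz": -0.72},
    {"x": 0.74,"y": 1.0,"z": 0.06,"rz": -0.72},
    {"x": 0.74,"y": 1.0,"z": 0.06,"rz": -0.72},
    {"x": 0.74,"y": 1.0,"z": 0.06,"rz": -0.72},
    {"x": 0.74,"y": 1.0,"z": 0.06,"rz": -0.72},
    {"x": 0.74,"y": 1.0,"z": 0.06,"rz": -0.72},
    {"x": 0.74,"y": 1.0,"z": 0.06,"rz": -0.72},
    {"x": 0.74,"y": 1.0,"z": 0.06,"rz": -0.72},
    {"x": 0.74,"y": 1.0,"z": 0.06,"rz": -0.72},
    {"x": 0.74,"y": 1.0,"z": 0.06,"rz": -0.72}
  ]
}}

```text
schema error: expected keys x, y, z, rx, ry, rz, claw
```

```bash
python3 - <<'E'
from h import *
s=robot.read_state();print(s["t"],s["q"].round(3),s["tool_pos"].round(4),R.from_rotvec(s["orientation"]).as_matrix()[:,0].round(3))
E
```

```text
0.1 [-1.347  0.131  1.489 -0.     1.523 -0.085] [ 0.1822 -0.5711  0.2317] [0.953 0.304 0.   ]
```

Request:
{"method": "arm_command", "body": {
  "targets": [
    {"x": 0.74,"y": 1.0,"z": 0.06,"rx": 0,"ry": 0,"rz": -0.72,"claw": 0},
    {"x": 0.74,"y": 1.0,"z": 0.06,"rx": 0,"ry": 0,"rz": -0.72,"claw": 0},
    {"x": 0.74,"y": 1.0,"z": 0.06,"rx": 0,"ry": 0,"rz": -0.72,"claw": 0},
    {"x": 0.74,"y": 1.0,"z": 0.06,"rx": 0,"ry": 0,"rz": -0.72,"claw": 0},
    {"x": 0.74,"y": 1.0,"z": 0.06,"rx": 0,"ry": 0,"rz": -0.72,"claw": 0},
    {"x": 0.74,"y": 1.0,"z": 0.06,"rx": 0,"ry": 0,"rz": -0.72,"claw": 0},
    {"x": 0.74,"y": 1.0,"z": 0.06,"rx": 0,"ry": 0,"rz": -0.72,"claw": 0},
    {"x": 0.74,"y": 1.0,"z": 0.06,"rx": 0,"ry": 0,"rz": -0.72,"claw": 0},
    {"x": 0.74,"y": 1.0,"z": 0.06,"rx": 0,"ry": 0,"rz": -0.72,"claw": 0},
    {"x": 0.74,"y": 1.0,"z": 0.06,"rx": 0,"ry": 0,"rz": -0.72,"claw": 0}
  ]
}}

```text
t: 0.93
tool_pos: [0.4125, -0.2611, 0.251]
orientation: [-2.861, 1.298, 0.001]
force: [0.0, -0.4, 0.4]
opening: 0.0928
gripper_force: 0.0
```

```bash
python3 - <<'E'
from h import *
s=robot.read_state();print(s["t"],s["q"].round(3),s["tool_pos"].round(4),R.from_rotvec(s["orientation"]).as_matrix()[:,0].round(3))
E
```

```text
0.9333 [-0.669 -0.183  1.763  0.     1.562  1.753] [ 0.4125 -0.2611  0.251 ] [ 0.659 -0.752 -0.   ]
```

Request:
{"method": "arm_command", "body": {
  "targets": [
    {"x": 0.26,"y": 0.36,"z": 0,"rx": 0,"ry": 0,"rz": -0.1,"claw": 0},
    {"x": 0.26,"y": 0.36,"z": 0,"rx": 0,"ry": 0,"rz": -0.1,"claw": 0},
    {"x": 0.26,"y": 0.36,"z": 0,"rx": 0,"ry": 0,"rz": -0.1,"claw": 0},
    {"x": 0.26,"y": 0.36,"z": 0,"rx": 0,"ry": 0,"rz": -0.1,"claw": 0},
    {"x": 0.26,"y": 0.36,"z": 0,"rx": 0,"ry": 0,"rz": -0.1,"claw": 0},
    {"x": 0.26,"y": 0.36,"z": 0,"rx": 0,"ry": 0,"rz": -0.1,"claw": 0},
    {"x": 0.26,"y": 0.36,"z": 0,"rx": 0,"ry": 0,"rz": -0.1,"claw": 0},
    {"x": 0.26,"y": 0.36,"z": 0,"rx": 0,"ry": 0,"rz": -0.1,"claw": 0},
    {"x": 0.26,"y": 0.36,"z": 0,"rx": 0,"ry": 0,"rz": -0.1,"claw": 0}
  ]
}}

```text
t: 1.68
tool_pos: [0.5414, -0.0834, 0.2508]
orientation: [2.721, -1.569, -0.001]
force: [-0.5, -0.1, -0.9]
opening: 0.0931
gripper_force: 0.0
```

```bash
python3 - <<'E'
from h import *
s=robot.read_state();print(s["t"],s["q"].round(3),s["tool_pos"].round(4),R.from_rotvec(s["orientation"]).as_matrix().round(3))
c,p,d=cam("wrist");P=cloud(c,d);np.savez("w1",P=P,p=p,d=d)
cv2.imwrite("pics/w1.png",p[:,:,::-1])
Q=P.reshape(-1,3);m=(Q[:,2]>.061)&(Q[:,2]<.070);print(m.sum(),np.median(Q[m],0))
E
```

```text
1.6833 [-2.460e-01 -1.700e-02  1.608e+00 -1.000e-03  1.551e+00  2.371e+00] [ 0.5414 -0.0834  0.2508] [[ 0.501 -0.865 -0.001]
 [-0.865 -0.501 -0.   ]
 [-0.     0.001 -1.   ]]
4240 [ 0.55975657 -0.07156954  0.06600095]
```

View pics/w1.png

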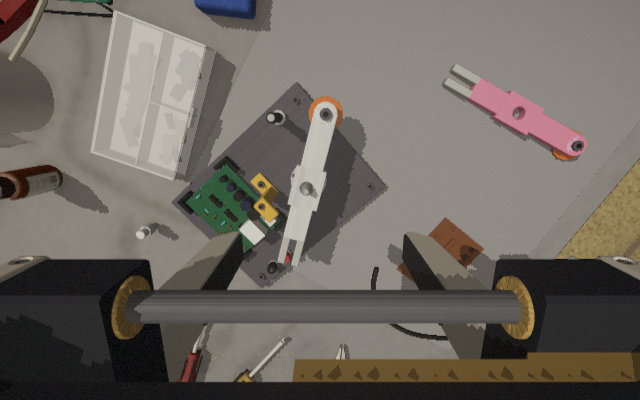

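The wrist view shows the pin at (307,188), the foot screw at (326,114), the fork end at (288,262), the catch at (263,195) and the board at (235,205). The plate corners are at (296,83), (387,187), (172,205) and (265,287).

```bash
python3 - <<'E'
from h import *
z=np.load("w1.npz");P=z["P"];p=z["p"].astype(int)
def box(h0,h1,u0,u1,v0,v1):
    m=(P[...,2]>h0)&(P[...,2]<h1);k=np.zeros_like(m);k[v0:v1,u0:u1]=1;return m&k
pin=P[box(.074,.095,297,318,178,198)];print("pin",len(pin),pin.mean(0).round(4),pin.max(0).round(4))
a=P[box(.060,.070,275,345,95,270)]
r=cv2.minAreaRect((a[:,:2]*1000).astype(np.float32));print("arm",r,cv2.boxPoints(r).round(1))
for v,u in((188,307),(114,326)): print(P[v,u].round(4))
g=box(.010,.017,165,395,75,300)
r=cv2.minAreaRect((P[g][:,:2]*1000).astype(np.float32));print("plate",r,cv2.boxPoints(r).round(1))
b=box(.015,.045,180,285,155,255)&(p[...,1]>p[...,0]+20)&(p[...,1]>p[...,2]+10)
r=cv2.minAreaRect((P[b][:,:2]*1000).astype(np.float32));print("board",b.sum(),r)
y=box(.07,.085,250,285,170,225)&(p[...,0]>p[...,2]+60);print("catch",y.sum(),P[y].mean(0).round(4))
s=box(.065,.085,262,286,108,128);print("stop",P[s].mean(0).round(4))
E
```

```text
pin 78 [ 0.5539 -0.0704  0.0789] [ 0.559  -0.0647  0.0834]
arm ((553.9273071289062, -66.96550750732422), (65.63139343261719, 189.2522430419922), 28.659582138061523) [[ 4.797e+02  3.000e-01]
 [ 5.705e+02 -1.657e+02]
 [ 6.281e+02 -1.343e+02]
 [ 5.373e+02  3.180e+01]]
[ 0.5541 -0.0729  0.0786]
[ 0.5749 -0.1495  0.07  ]
plate ((614.5004272460938, -42.976593017578125), (225.28546142578125, 245.41673278808594), 71.53865051269531) [[ 462.4 -111. ]
 [ 695.2 -188.7]
 [ 766.6   25. ]
 [ 533.8  102.7]]
board 2306 ((617.65869140625, 14.74557113647461), (75.5767593383789, 100.17559051513672), 71.39755249023438)
catch 294 [ 0.5808 -0.029   0.0778]
stop [ 0.6222 -0.118   0.071 ]
```

Request:
{"method": "arm_command", "body": {
  "targets": [
    {"x": 0.025,"y": 0.027,"z": -0.07,"rx": 0,"ry": 0,"rz": -0.052,"claw": 107},
    {"x": 0.025,"y": 0.027,"z": -0.14,"rx": 0,"ry": 0,"rz": -0.052,"claw": 107},
    {"x": 0.025,"y": 0.027,"z": -0.2,"rx": 0,"ry": 0,"rz": -0.052,"claw": 107},
    {"x": 0.025,"y": 0.027,"z": -0.24,"rx": 0,"ry": 0,"rz": -0.052,"claw": 107},
    {"x": 0.025,"y": 0.027,"z": -0.24,"rx": 0,"ry": 0,"rz": -0.052,"claw": 107},
    {"x": 0.025,"y": 0.027,"z": -0.24,"rx": 0,"ry": 0,"rz": -0.052,"claw": 107},
    {"x": 0.025,"y": 0.027,"z": -0.24,"rx": 0,"ry": 0,"rz": -0.052,"claw": 107}
  ]
}}

```text
t: 2.32
tool_pos: [0.5551, -0.0705, 0.1332]
orientation: [-2.634, 1.71, -0.003]
force: [-0.1, -0.9, 0.6]
opening: 0.0547
gripper_force: 0.0
```

```bash
python3 - <<'E'
from h import *
s=robot.read_state();T=R.from_rotvec(s["orientation"]).as_matrix();print(s["q"].round(3),s["tool_pos"].round(4),np.degrees(np.arctan2(T[1,0],T[0,0])),s["opening"],s["force"])
c,p,d=cam("wrist");P=cloud(c,d);np.savez("w2",P=P,p=p,d=d)
cv2.imwrite("pics/w2.png",p[:,:,::-1])
E
```

```text
[-0.218  0.089  1.718 -0.     1.333  2.505] [ 0.5551 -0.0705  0.1332] -65.98260005054247 0.05467792774340274 [-0.08847762 -0.86988235  0.55044391]
```

View pics/w2.png

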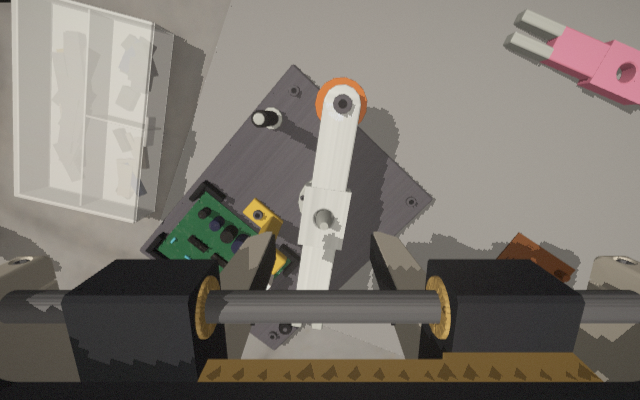

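Pin top is at (323,218), centred between the fingers at about u=322. The foot screw is at (343,103) and the catch at (262,213). Next I'll descend and grip.

```bash
python3 - <<'E'
from h import *
z=np.load("w2.npz");P=z["P"];p=z["p"]
s=P[205:235,308:340];m=s[...,2]>.073;print(m.sum(),s[m].mean(0).round(4)); m=s[...,2]>.0795;print(s[m].mean(0).round(4),m.sum())
k=P[96:112,335:352];m=k[...,2]>.0675;print(k[m].mean(0).round(4))
E
```

```text
202 [ 0.5556 -0.0737  0.0867]
[ 0.5566 -0.076   0.0998] 90
[ 0.5757 -0.1495  0.0725]
```

Request:
{"method": "arm_command", "body": {
  "targets": [
    {"x": 0,"y": 0,"z": -0.05,"rx": 0,"ry": 0,"rz": 0,"claw": 107},
    {"x": 0,"y": 0,"z": -0.1,"rx": 0,"ry": 0,"rz": 0,"claw": 107},
    {"x": 0,"y": 0,"z": -0.14,"rx": 0,"ry": 0,"rz": 0,"claw": 107},
    {"x": 0,"y": 0,"z": -0.15,"rx": 0,"ry": 0,"rz": 0,"claw": 107},
    {"x": 0,"y": 0,"z": -0.15,"rx": 0,"ry": 0,"rz": 0,"claw": 107}
  ]
}}

```text
t: 2.78
tool_pos: [0.5541, -0.0695, 0.0562]
orientation: [2.636, -1.709, -0.001]
force: [-0.5, -0.2, 0.2]
opening: 0.054
gripper_force: 0.0
```

Request:
{"method": "arm_command", "body": {
  "targets": [
    {"x": 0,"y": 0,"z": 0,"rx": 0,"ry": 0,"rz": 0,"claw": 140},
    {"x": 0,"y": 0,"z": 0,"rx": 0,"ry": 0,"rz": 0,"claw": 145},
    {"x": 0,"y": 0,"z": 0,"rx": 0,"ry": 0,"rz": 0,"claw": 150},
    {"x": 0,"y": 0,"z": 0,"rx": 0,"ry": 0,"rz": 0,"claw": 160},
    {"x": 0,"y": 0,"z": 0,"rx": 0,"ry": 0,"rz": 0,"claw": 170},
    {"x": 0,"y": 0,"z": 0,"rx": 0,"ry": 0,"rz": 0,"claw": 255},
    {"x": 0,"y": 0,"z": 0,"rx": 0,"ry": 0,"rz": 0,"claw": 255},
    {"x": 0,"y": 0,"z": 0,"rx": 0,"ry": 0,"rz": 0,"claw": 255}
  ],
  "squeeze": 25
}}

```text
t: 3.45
tool_pos: [0.5552, -0.0698, 0.0577]
orientation: [-2.636, 1.709, -0.003]
force: [-2.3, -0.9, 6.9]
opening: 0.0346
gripper_force: 24.3
```

Request:
{"method": "arm_command", "body": {
  "targets": [
    {"x": 0,"y": 0,"z": 0.02,"rx": 0,"ry": 0,"rz": 0,"claw": 255},
    {"x": 0,"y": 0,"z": 0.04,"rx": 0,"ry": 0,"rz": 0,"claw": 255},
    {"x": 0,"y": 0,"z": 0.06,"rx": 0,"ry": 0,"rz": 0,"claw": 255},
    {"x": 0,"y": 0,"z": 0.08,"rx": 0,"ry": 0,"rz": 0,"claw": 255},
    {"x": 0,"y": 0,"z": 0.1,"rx": 0,"ry": 0,"rz": 0,"claw": 255},
    {"x": 0,"y": 0,"z": 0.13,"rx": 0,"ry": 0,"rz": 0,"claw": 255},
    {"x": 0,"y": 0,"z": 0.13,"rx": 0,"ry": 0,"rz": 0,"claw": 255},
    {"x": 0,"y": 0,"z": 0.13,"rx": 0,"ry": 0,"rz": 0,"claw": 255}
  ],
  "squeeze": 30
}}

```text
t: 4.12
tool_pos: [0.5555, -0.0696, 0.1228]
orientation: [-2.635, 1.708, -0.004]
force: [-0.2, -0.4, -2.5]
opening: 0.0348
gripper_force: 29.1
```

```bash
python3 - <<'E'
from h import *
s=robot.read_state();T=R.from_rotvec(s["orientation"]).as_matrix();print(s["q"].round(3),s["tool_pos"].round(4),np.degrees(np.arctan2(T[1,0],T[0,0])),s["opening"],s["force"])
c,p,d=cam("wrist");P=cloud(c,d);np.savez("w3",P=P,p=p,d=d)
cv2.imwrite("pics/w3.png",p[:,:,::-1])
E
```

```text
[-0.216  0.099  1.727  0.     1.313  2.505] [ 0.5555 -0.0696  0.1228] -65.90103063459195 0.03481849004765308 [-0.1713485  -0.40616461 -2.52419447]
```

View pics/w3.png

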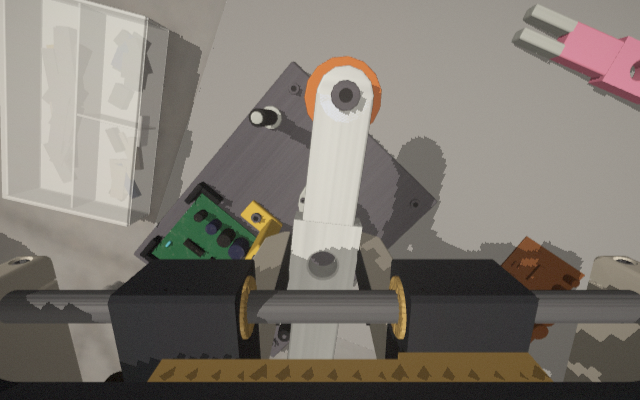

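The arm is lifted and held at the hub: bore top at about (322,265), foot screw at (346,96).

```bash
cat >> h.py <<'E'
def ray(c,u,v,z):
    K=c["intrinsics"];M=R.from_rotvec(c["orientation"])
    r=M.apply([(u-K[0,2])/K[0,0],-(v-K[1,2])/K[1,1],-1]);return c["origin"]+r*(z-c["origin"][2])/r[2]
E
python3 - <<'E'
from h import *
c=robot.get_calibration("wrist");s=robot.read_state();T=R.from_rotvec(s["orientation"])
z=np.load("w3.npz");P=z["P"];p=z["p"]
print(P[240,322],P[160,337],P[96,346])
g=p[...,1].astype(int)
print(g[240:290:2,322]);print(g[264,295:350:2])
b=ray(c,322,265,.131);f=ray(c,346,96,.135);print(b,f,f-b,np.linalg.norm((f-b)[:2]),np.degrees(np.arctan2(*(f-b)[[1,0]])))
print("tool",T.inv().apply(b-s["tool_pos"]),T.inv().apply(f-s["tool_pos"]))
E
```

```text
[ 0.56068924 -0.08114993  0.13063932] [ 0.57078597 -0.12078852  0.13158414] [ 0.5791736  -0.14767034  0.13557315]
[206 205 206 205 205 181  75  76  72  75  72  73  72  96  98  99  97  99
  98 126 145 153 155 154 154]
[149 151 150 147 146 145 128  91  95  96  97  98  73  71  75  74  77  88
  96  96  96 119 147 153 153 153 156 156]
[ 0.55459443 -0.06913748  0.131     ] [ 0.57842079 -0.14745306  0.135     ] [ 0.02382636 -0.07831558  0.004     ] 0.08185979121284825 -73.07838829899711
tool [-2.48396848e-04 -2.31228145e-05 -9.46704025e-03] [ 0.08097189  0.0102015  -0.01343546]
```

Request:
{"method": "arm_command", "body": {
  "targets": [
    {"x": 0,"y": 0,"z": 0,"rx": 0,"ry": 0,"rz": 0.06,"claw": 255},
    {"x": 0,"y": 0,"z": 0,"rx": 0,"ry": 0,"rz": 0.12,"claw": 255},
    {"x": 0,"y": 0,"z": 0,"rx": 0,"ry": 0,"rz": 0.18,"claw": 255},
    {"x": 0,"y": 0,"z": 0,"rx": 0,"ry": 0,"rz": 0.24,"claw": 255},
    {"x": 0,"y": 0,"z": 0,"rx": 0,"ry": 0,"rz": 0.3,"claw": 255},
    {"x": 0,"y": 0,"z": 0,"rx": 0,"ry": 0,"rz": 0.36,"claw": 255},
    {"x": 0,"y": 0,"z": 0,"rx": 0,"ry": 0,"rz": 0.42,"claw": 255},
    {"x": 0,"y": 0,"z": 0,"rx": 0,"ry": 0,"rz": 0.48,"claw": 255},
    {"x": 0,"y": 0,"z": 0,"rx": 0,"ry": 0,"rz": 0.54,"claw": 255},
    {"x": 0,"y": 0,"z": 0,"rx": 0,"ry": 0,"rz": 0.6,"claw": 255}
  ]
}}

```text
t: 5.0
tool_pos: [0.5536, -0.0691, 0.1198]
orientation: [-3.14, -0.088, 0.003]
force: [-0.7, 0.4, -1.9]
opening: 0.0351
gripper_force: 29.1
```

Request:
{"method": "arm_command", "body": {
  "targets": [
    {"x": 0,"y": 0,"z": 0,"rx": 0,"ry": 0,"rz": 0.06,"claw": 255},
    {"x": 0,"y": 0,"z": 0,"rx": 0,"ry": 0,"rz": 0.12,"claw": 255},
    {"x": 0,"y": 0,"z": 0,"rx": 0,"ry": 0,"rz": 0.18,"claw": 255},
    {"x": 0,"y": 0,"z": 0,"rx": 0,"ry": 0,"rz": 0.24,"claw": 255},
    {"x": 0,"y": 0,"z": 0,"rx": 0,"ry": 0,"rz": 0.3,"claw": 255},
    {"x": 0,"y": 0,"z": 0,"rx": 0,"ry": 0,"rz": 0.36,"claw": 255},
    {"x": 0,"y": 0,"z": 0,"rx": 0,"ry": 0,"rz": 0.42,"claw": 255},
    {"x": 0,"y": 0,"z": 0,"rx": 0,"ry": 0,"rz": 0.48,"claw": 255},
    {"x": 0,"y": 0,"z": 0,"rx": 0,"ry": 0,"rz": 0.54,"claw": 255},
    {"x": 0,"y": 0,"z": 0,"rx": 0,"ry": 0,"rz": 0.6,"claw": 255}
  ]
}}

```text
t: 5.83
tool_pos: [0.5536, -0.0692, 0.1198]
orientation: [-2.541, -1.844, 0.002]
force: [0.2, -0.7, -1.1]
opening: 0.0347
gripper_force: 29.1
```

Request:
{"method": "arm_command", "body": {
  "targets": [
    {"x": 0,"y": 0,"z": 0,"rx": 0,"ry": 0,"rz": 0.06,"claw": 255},
    {"x": 0,"y": 0,"z": 0,"rx": 0,"ry": 0,"rz": 0.12,"claw": 255},
    {"x": 0,"y": 0,"z": 0,"rx": 0,"ry": 0,"rz": 0.18,"claw": 255},
    {"x": 0,"y": 0,"z": 0,"rx": 0,"ry": 0,"rz": 0.24,"claw": 255},
    {"x": 0,"y": 0,"z": 0,"rx": 0,"ry": 0,"rz": 0.3,"claw": 255},
    {"x": 0,"y": 0,"z": 0,"rx": 0,"ry": 0,"rz": 0.36,"claw": 255},
    {"x": 0,"y": 0,"z": 0,"rx": 0,"ry": 0,"rz": 0.4,"claw": 255},
    {"x": 0,"y": 0,"z": 0,"rx": 0,"ry": 0,"rz": 0.41,"claw": 255},
    {"x": 0,"y": 0,"z": 0,"rx": 0,"ry": 0,"rz": 0.41,"claw": 255},
    {"x": 0,"y": 0,"z": 0,"rx": 0,"ry": 0,"rz": 0.41,"claw": 255}
  ]
}}

```text
t: 6.67
tool_pos: [0.554, -0.0693, 0.1206]
orientation: [-1.607, -2.698, 0.001]
force: [0.7, 0.7, -0.8]
opening: 0.035
gripper_force: 29.1
```

```bash
python3 - <<'E'
from h import *
s=robot.read_state();T=R.from_rotvec(s["orientation"]).as_matrix();print(s["q"].round(3),s["tool_pos"].round(4),np.degrees(np.arctan2(T[1,0],T[0,0])),s["opening"],s["force"])
c,p,d=cam("wrist");P=cloud(c,d);np.savez("w4",P=P,p=p,d=d)
cv2.imwrite("pics/w4.png",p[:,:,::-1])
E
```

```text
[-0.216  0.101  1.729  0.     1.313 -0.713] [ 0.554  -0.0693  0.1206] 118.43587152485617 0.03504408540563038 [ 0.74115844  0.68316433 -0.84801418]
```

View pics/w4.png

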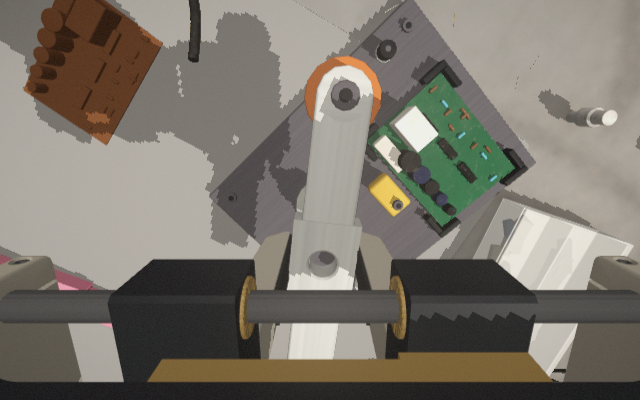

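```bash
python3 - <<'E'
from h import *
c=robot.get_calibration("wrist");p=np.load("w4.npz")["p"].astype(int)
print(p[246:284:2,304:342:2,1])
b=ray(c,322,265,.129);print(b,ray(c,346,96,.133)-b)
for u,v in((322,262),(320,262),(320,258),(324,262)):print(u,v,ray(c,u,v,.082))
E
```

```text
[[155 156 157 161 157 161 164 163 164 162 165 167 166 164 163 163 162 163
  163]
 [156 157 157 159 159 162 164 164 164 162 164 164 165 164 163 163 162 161
  163]
 [156 157 161 160 159 163 160 153 146 142 138 156 159 166 165 163 163 162
  164]
 [155 158 159 160 154 137 119 117 105  82  81  83 107 130 158 165 162 162
  162]
 [155 157 159 154 121 114 114 116  80  81  79  81  83  81 111 156 163 160
  162]
 [157 157 156 125 113 115 115 103  80  80  81  84  81  81  81 113 158 164
  164]
 [156 157 136 118 116 114 113 111  81  81  80  82  79  82  80  88 135 163
  163]
 [157 157 132 117 115 115 113 112  82  82  80  82  82  81  83 116 121 150
  165]
 [156 150 124 118 125 113 112 113 116  92  80  81  82  81 114 120 114 141
  164]
 [157 144 123 117 126 131 124 117 113 114 113 101 107 132 129 123 109 145
  163]
 [157 150 124 120 127 133 133 134 137 137 136 141 139 136 132 123 119 157
  164]
 [158 154 146 128 126 134 136 136 137 138 139 138 136 136 129 121 139 178
  227]
 [158 155 151 142 132 135 137 137 136 138 135 137 137 133 131 123 169 217
  226]
 [158 159 155 158 147 134 138 138 140 138 138 136 133 129 128 157 176 225
  226]
 [217 184 158 165 211 147 136 139 140 139 137 139 135 136 161 172 215 224
  226]
 [216 217 218 189 212 210 187 160 148 146 146 153 161 181 187 214 222 226
  226]
 [216 217 218 221 223 220 212 207 211 209 206 199 197 212 223 222 222 226
  224]
 [218 218 218 221 223 225 225 221 222 220 219 221 226 222 223 222 224 225
  225]
 [217 218 219 221 224 225 225 223 227 226 226 226 226 224 223 222 223 225
  225]]
[ 0.55390232 -0.06956224  0.129     ] [-0.02989737  0.07683857  0.004     ]
322 262 [ 0.56419324 -0.08878116  0.082     ]
320 262 [ 0.56300376 -0.0894268   0.082     ]
320 258 [ 0.56160016 -0.08682525  0.082     ]
324 262 [ 0.5653827  -0.08813552  0.082     ]
```

Both yaws agree that the bore is on the tool axis within about 1 mm, and the arm is about 40° open. Lowering onto the pin.

Request:
{"method": "arm_command", "body": {
  "targets": [
    {"x": 0,"y": 0,"z": -0.03,"rx": 0,"ry": 0,"rz": 0,"claw": 255},
    {"x": 0,"y": 0,"z": -0.06,"rx": 0,"ry": 0,"rz": 0,"claw": 255},
    {"x": 0,"y": 0,"z": -0.066,"rx": 0,"ry": 0,"rz": 0,"claw": 255},
    {"x": 0,"y": 0,"z": -0.072,"rx": 0,"ry": 0,"rz": 0,"claw": 255},
    {"x": 0,"y": 0,"z": -0.078,"rx": 0,"ry": 0,"rz": 0,"claw": 255},
    {"x": 0,"y": 0,"z": -0.084,"rx": 0,"ry": 0,"rz": 0,"claw": 255},
    {"x": 0,"y": 0,"z": -0.09,"rx": 0,"ry": 0,"rz": 0,"claw": 255},
    {"x": 0,"y": 0,"z": -0.09,"rx": 0,"ry": 0,"rz": 0,"claw": 255}
  ]
}}

```text
t: 7.38
tool_pos: [0.5543, -0.0694, 0.076]
orientation: [-1.604, -2.701, 0.0]
force: [-0.1, 0.6, -2.1]
opening: 0.0347
gripper_force: 29.1
```

Request:
{"method": "arm_command", "body": {
  "targets": [
    {"x": 0,"y": 0,"z": -0.008,"rx": 0,"ry": 0,"rz": 0,"claw": 255},
    {"x": 0,"y": 0,"z": -0.016,"rx": 0,"ry": 0,"rz": 0,"claw": 255},
    {"x": 0,"y": 0,"z": -0.024,"rx": 0,"ry": 0,"rz": 0,"claw": 255},
    {"x": 0,"y": 0,"z": -0.03,"rx": 0,"ry": 0,"rz": 0,"claw": 255},
    {"x": 0,"y": 0,"z": -0.034,"rx": 0,"ry": 0,"rz": 0,"claw": 255},
    {"x": 0,"y": 0,"z": -0.036,"rx": 0,"ry": 0,"rz": 0,"claw": 255},
    {"x": 0,"y": 0,"z": -0.036,"rx": 0,"ry": 0,"rz": 0,"claw": 255}
  ]
}}

```text
t: 7.97
tool_pos: [0.5543, -0.0693, 0.0581]
orientation: [-1.604, -2.701, 0.0]
force: [-0.4, -0.2, -1.4]
opening: 0.035
gripper_force: 29.1
```

Request:
{"method": "arm_command", "body": {
  "targets": [
    {"x": 0,"y": 0,"z": 0,"rx": 0,"ry": 0,"rz": 0,"claw": 134},
    {"x": 0,"y": 0,"z": 0,"rx": 0,"ry": 0,"rz": 0,"claw": 134},
    {"x": 0,"y": 0,"z": 0,"rx": 0,"ry": 0,"rz": 0,"claw": 134},
    {"x": 0,"y": 0,"z": 0,"rx": 0,"ry": 0,"rz": -0.05,"claw": 134},
    {"x": 0,"y": 0,"z": 0,"rx": 0,"ry": 0,"rz": -0.06,"claw": 134},
    {"x": 0,"y": 0,"z": 0,"rx": 0,"ry": 0,"rz": -0.06,"claw": 134}
  ]
}}

```text
t: 8.47
tool_pos: [0.5547, -0.0694, 0.0585]
orientation: [1.762, 2.6, 0.0]
force: [0.5, 0.8, 0.3]
opening: 0.0439
gripper_force: 0.0
```

```bash
python3 - <<'E'
from h import *
c,p,d=cam("wrist");P=cloud(c,d);np.savez("w5",P=P,p=p,d=d)
cv2.imwrite("pics/w5.png",p[:,:,::-1])
s=robot.read_state();T=R.from_rotvec(s["orientation"]).as_matrix();print(s["tool_pos"].round(4),np.degrees(np.arctan2(T[1,0],T[0,0])),s["opening"],s["force"])
a=P[180:235,300:350];print(np.median(a[...,2]), np.median(P[110:150,320:350,2]))
E
```

```text
[ 0.5546 -0.0694  0.0585] 111.8386560051277 0.04385385172409592 [-0.55597833 -0.99358184  0.54471397]
0.06589654077606617 0.06592657875569409
```

View pics/w5.png

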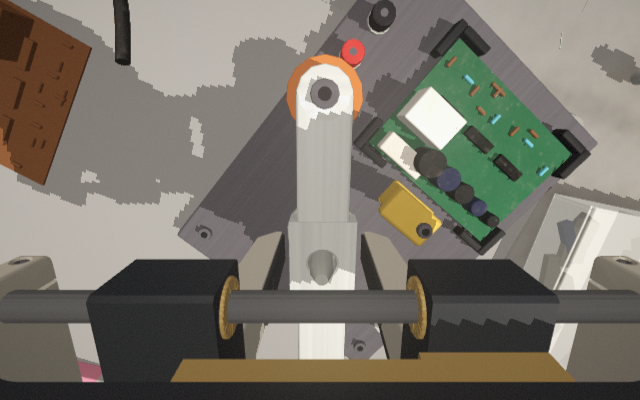

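The arm is seated: its top is at 66 mm and level, with the pin through the bore at (321,265) and the foot at (325,92). A red cap stands at (352,52), so I'll check its height before swinging.

```bash
python3 - <<'E'
from h import *
P=np.load("w5.npz")["P"]
for n,a in(("red",P[42:62,343:363]),("black",P[2:30,370:395])):
    h=a[...,2];m=h>h.max()-.004;q=a[m].mean(0);print(n,h.max().round(4),q.round(4),np.linalg.norm(q[:2]-[.5543,-.0696]))
E
```

```text
red 0.0525 [0.5271 0.0258 0.0521] 0.09917552558384668
black 0.2105 [ 0.5273 -0.0012  0.2105] 0.07352250899891088
```

```bash
python3 - <<'E'
from h import *
for n in("w5","w4","top"):
    z=np.load(n+".npz");P=z["P"];p=z["p"].astype(int)
    m=(p[...,0]>150)&(p[...,1]<100)&(p[...,2]<100)&(np.linalg.norm(P[...,:2]-[.53,.03],axis=-1)<.025)
    q=P[m];print(n,len(q));
    if len(q):print(np.percentile(q,[5,50,95],axis=0).round(4), p[m].mean(0))
P=np.load("w5.npz")["P"]
print((P[36:70:3,334:372:3,2]*1000).round(0).astype(int))
E
```

```text
w5 432
[[0.525  0.0301 0.0304]
 [0.5302 0.0351 0.0319]
 [0.5352 0.0405 0.0331]] [222.65740741  85.09490741  78.46064815]
w4 18
[[0.5384 0.0079 0.1133]
 [0.5411 0.0105 0.1142]
 [0.5415 0.0136 0.115 ]] [160.44444444  98.11111111  60.44444444]
top 18
[[0.5252 0.0323 0.0119]
 [0.531  0.0372 0.0307]
 [0.5392 0.0438 0.0356]] [171.16666667  89.27777778  87.33333333]
[[14 14 14 13 13 14 13 14 13 15 15 14 13]
 [14 14 14 14 14 14 15 33 13 15 14 15 13]
 [14 14 14 13 31 32 33 31 31 13 14 13 13]
 [13 14 15 30 33 32 33 33 32 31 14 14 15]
 [13 13 13 32 32 32 34 32 32 31 32 13 16]
 [13 13 17 31 33 32 32 31 32 33 32 14 14]
 [13 15 23 32 31 32 33 32 33 31 32 14 14]
 [52 51 23 31 32 31 32 32 32 32 14 12 15]
 [52 51 52 53 32 30 31 32 33 30 13 13 14]
 [53 53 52 52 52 30 32 31 31 14 14 15 15]
 [65 53 52 51 52 52 25 23 17 13 15 14 15]
 [65 65 66 51 53 51 51 13 15 14 14 13 14]]
```

The red cap is only 32 mm high, and the foot passes at 44 mm. I'll regrip lightly and swing shut.

Request:
{"method": "arm_command", "body": {
  "targets": [
    {"x": 0,"y": 0,"z": 0,"rx": 0,"ry": 0,"rz": 0,"claw": 255},
    {"x": 0,"y": 0,"z": 0,"rx": 0,"ry": 0,"rz": 0,"claw": 255},
    {"x": 0,"y": 0,"z": 0,"rx": 0,"ry": 0,"rz": 0,"claw": 255},
    {"x": 0,"y": 0,"z": 0,"rx": 0,"ry": 0,"rz": -0.04,"claw": 255},
    {"x": 0,"y": 0,"z": 0,"rx": 0,"ry": 0,"rz": -0.08,"claw": 255},
    {"x": 0,"y": 0,"z": 0,"rx": 0,"ry": 0,"rz": -0.12,"claw": 255},
    {"x": 0,"y": 0,"z": 0,"rx": 0,"ry": 0,"rz": -0.16,"claw": 255},
    {"x": 0,"y": 0,"z": 0,"rx": 0,"ry": 0,"rz": -0.2,"claw": 255},
    {"x": 0,"y": 0,"z": 0,"rx": 0,"ry": 0,"rz": -0.24,"claw": 255},
    {"x": 0,"y": 0,"z": 0,"rx": 0,"ry": 0,"rz": -0.28,"claw": 255}
  ],
  "squeeze": 10
}}

```text
t: 9.35
tool_pos: [0.5545, -0.0694, 0.0583]
orientation: [2.416, 2.008, 0.0]
force: [-0.3, 0.0, 0.9]
opening: 0.0338
gripper_force: 10.0
```

Request:
{"method": "arm_command", "body": {
  "targets": [
    {"x": 0,"y": 0,"z": 0,"rx": 0,"ry": 0,"rz": -0.02,"claw": 255},
    {"x": 0,"y": 0,"z": 0,"rx": 0,"ry": 0,"rz": -0.04,"claw": 255},
    {"x": 0,"y": 0,"z": 0,"rx": 0,"ry": 0,"rz": -0.06,"claw": 255},
    {"x": 0,"y": 0,"z": 0,"rx": 0,"ry": 0,"rz": -0.075,"claw": 255},
    {"x": 0,"y": 0,"z": 0,"rx": 0,"ry": 0,"rz": -0.085,"claw": 255},
    {"x": 0,"y": 0,"z": 0,"rx": 0,"ry": 0,"rz": -0.085,"claw": 255}
  ]
}}

```text
t: 9.85
tool_pos: [0.5541, -0.0694, 0.0583]
orientation: [-2.575, -1.799, 0.001]
force: [-3.8, -0.0, 2.7]
opening: 0.0342
gripper_force: 10.0
```

```bash
python3 - <<'E'
from h import *
s=robot.read_state();T=R.from_rotvec(s["orientation"]).as_matrix();print(s["tool_pos"].round(4),np.degrees(np.arctan2(T[1,0],T[0,0])),s["opening"],s["force"],s["wrist_torque"],s["gripper_force"])
E
```

```text
[ 0.5541 -0.0694  0.0583] 69.88176454213529 0.03419690161625289 [-3.82502475 -0.02470831  2.66002688] [-0.05744289  0.43002301  0.21045263] 10.01760559680406
```

The arm is touching the catch's stop face (light contact force). Releasing and retreating upward.

Request:
{"method": "arm_command", "body": {
  "targets": [
    {"x": 0,"y": 0,"z": 0,"rx": 0,"ry": 0,"rz": 0,"claw": 120},
    {"x": 0,"y": 0,"z": 0,"rx": 0,"ry": 0,"rz": 0,"claw": 120},
    {"x": 0,"y": 0,"z": 0,"rx": 0,"ry": 0,"rz": 0,"claw": 120},
    {"x": 0,"y": 0,"z": 0.04,"rx": 0,"ry": 0,"rz": 0,"claw": 120},
    {"x": 0,"y": 0,"z": 0.1,"rx": 0,"ry": 0,"rz": 0,"claw": 120},
    {"x": 0,"y": 0,"z": 0.17,"rx": 0,"ry": 0,"rz": 0,"claw": 120},
    {"x": 0,"y": 0,"z": 0.24,"rx": 0,"ry": 0,"rz": 0,"claw": 120},
    {"x": 0,"y": 0,"z": 0.3,"rx": 0,"ry": 0,"rz": 0,"claw": 120},
    {"x": 0,"y": 0,"z": 0.3,"rx": 0,"ry": 0,"rz": 0,"claw": 120},
    {"x": 0,"y": 0,"z": 0.3,"rx": 0,"ry": 0,"rz": 0,"claw": 120}
  ]
}}

```text
t: 10.68
tool_pos: [0.5562, -0.0697, 0.2111]
orientation: [2.572, 1.798, 0.006]
force: [0.2, 0.2, -0.9]
opening: 0.0493
gripper_force: 0.0
```

```bash
python3 - <<'E'
from h import *
c,p,d=cam("wrist");P=cloud(c,d)
cv2.imwrite("pics/w6.png",p[:,:,::-1]);np.savez("w6",P=P,p=p)
E
```

```text
(no output)
```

View pics/w6.png

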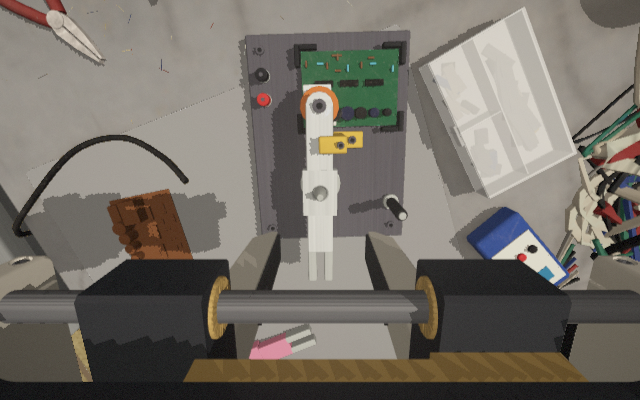

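The arm now lies along the jig with the catch (340,144) over it. The orange foot, with its screw at (319,106), is over the white block, and the board is in its nest. One numeric check remains.

```bash
python3 - <<'E'
from h import *
z=np.load("w6.npz");P=z["P"];p=z["p"].astype(int)
f=P[100:112,313:325].reshape(-1,3);f=f[f[:,2]>.066].mean(0);pin=np.array([.5543,-.0696])
t=np.radians(-18.6);J=np.array([[np.cos(t),np.sin(t)],[-np.sin(t),np.cos(t)]])
print("foot jig",J@(f[:2]-pin),f[2],"hub top",np.median(P[175:186,310:330,2]),"bar",np.median(P[220:245,312:328,2]))
m=(p[...,1]>p[...,0]+20)&(p[...,1]>p[...,2]+10)&(P[...,2]>.015)&(P[...,2]<.045);m[:,:290]=0;m[:,410:]=0;m[140:]=0
print(cv2.minAreaRect((P[m][:,:2]*1000).astype(np.float32)))
E
```

```text
foot jig [0.00069477 0.08287098] 0.06998755644636918 hub top 0.06593984795697852 bar 0.06592060841586586
((617.8912353515625, 14.93471908569336), (76.28836059570312, 99.85136413574219), 71.72761535644531)
```

```bash
python3 -c "
from plant import robot
print(robot.close_job())"
```

```text
the job is handed in; nothing more can be done
None
```

The hold-down arm is turned end for end and seated level on its pin. It is shut against the catch, with the orange foot measured within about 1 mm of the shut position. The board is still in its nest, the other things on the bench were left alone, and the job is handed in; no verdict was returned.

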